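# Take the rattling tin off the speaker and turn the volume up

### The arm

A 6-joint arm with a two-finger parallel gripper is mounted at the origin on the work surface. World frame = base frame: x ahead of the robot, y to its left, z up, the work surface at z = 0. Lengths are in m, angles in degrees, forces in N, time in s.
With the tool pointing down it reaches from about 0.4 to 0.825 m from the base axis. Payload 7 kg.
Tool frame: the origin (TCP) lies midway between the tips of the shut fingers; the grasp point (between the pads) lies 19 mm behind it (grip_depth is the distance from the TCP to the grasp point, in m); z points along the fingers, y is the direction in which the jaws open and shut (so a half turn about z gives the same grasp; the last joint's range is limited). The gripper opens to 88 mm and grips with 3 to 60 N. Pads are 19 mm wide; open, the fingers measure 130 mm over their backs; the gripper's body (78 mm by 193 mm) begins 47 mm behind the grasp point.
Start: joints at [93.341, 20.546, 0.682, 0, -70.136, -16.507], TCP at [0.154, 0.657, 0.227] pointing down, gripper open.
Joint ranges: [-176.03, 176.03], [-82.01, 121.73], [-58.28, 71.71], [-173.87, 95.51], [-174.79, -0.11], [-173.66, 173.66]. Speed limits (degrees/s): [136.94, 136.94, 172.46, 180, 180, 180].

### API

Orientations are given as [roll, pitch, yaw] about the fixed x, y, z axes, in that order (R = Rz(yaw) Ry(pitch) Rx(roll)).
In Python, from plant import * gives the robot as it stands.
- The arm moves only by the shell command python3 -m inch 'ROWS'. ROWS is JSON, a list of rows, each an object of numbers: "ax", "ay", "az": the turn, a rotation vector about the tool's x, y, z in degrees; "dx", "dy", "dz": the shift along the tool's x, y, z in mm; "fingers": the finger opening in mm, from 0 to 87.6. In form: [{"ax": .., "ay": .., "az": .., "dx": .., "dy": .., "dz": .., "fingers": ..}, ...]. A call has 1 to 8 rows; each row is the pose to reach, as a shift and turn from the pose commanded when the call began, along the tool's axes at that moment; what a row does not reach only later rows make up. A row lasts 1/8 s, in which the tool goes at most 62.5 mm and 10.7 degrees, less where a joint would pass 70% of its speed; a pose out of reach is approached as far as the arm can. A call with a gripper value outside its range is refused whole. The fingers move at their own pace and stop on an object; the grip force is fixed at half the most. Time passes only in rows, so rows that repeat a pose let the fingers close. It gives the time, the measured TCP pose, the force and the opening at its end, in the units of the state.
- get_obs(): the state, without advancing time (a new reading comes with each control period).
- snapshot(name): name is "side" or "top"; returns a dict with "image" (384x512x3 uint8, red, green, blue), "fx", "fy", "cx", "cy" (pixels), "k1" (the pictures are not rectified: a ray, as slopes to the right and down, at radius r is drawn at 1 + k1 r^2 times it, then the intrinsics apply), "rvec" (rotation vector, rad) and "tvec" (3), from world to camera coordinates, as OpenCV has them. Camera axes: x right, y down, z forward; pixel columns grow to the right and rows downward; lengths in m; the calibration is good to about 2 mm. A picture is of the moment at which its call begins. There is no depth.
- close_job(): hands the job in, once; it reports no verdict.
Trained networks look in the newest picture that a camera, given by its name, has taken for a name from the list of things; names that differ only in an ending like _2 or _b are one class to them, and where a whole thing is asked for, a point or a joint stands for the part that bears it (a point fixed in the world has none). Each returns a list of dicts, best first, with "score" (0 to 1); they miss things now and then, are a little off and sometimes report something else, mostly with a low value. They report only what shows in the picture. A call takes as long as a camera call. They do not tell look-alikes from the thing itself.
- search_frame(target, camera): "bbox" ([centre column, centre row, width, height] in pixels, round what is visible of it).
- trace(target, camera): "mask" (384x512 bool, what is visible of it) and "bbox" ([centre column, centre row, width, height] in pixels, round what is visible of it).
- landmark_of(target, camera): "position" ([column, row] in pixels: a listed point, or the origin of a listed thing).
The state is a dict: "clock": time; "joint_pos": joint angles; "qvel": joint speeds; "tau": joint torques, N m; "tool_pos": TCP position; "orientation": TCP orientation; "force": force on the tool from outside, world axes, zero at the start; "moment": the same for the moment, N m; "opening": finger opening in m.
Only numpy, scipy, OpenCV 4.12 (cv2) and the standard library are available. Lean on these libraries where they do the work, as an engineer would, in place of code of your own. Each camera call takes 0.05 s, during which the arm holds its last target.

### The job

The mint tin lying in the speaker's top tray will rattle once the music is loud: take it out first and set it down gently, flat near the middle of the porcelain dish, and let go of it. Then push the speaker's volume toggle well over towards the louder side, the one marked with three ribs, never towards the single rib; hold it there for a good second and let it spring back to the middle. Leave the dish and the other things on the console where they are.

Things in the scene. Friction and masses are not known exactly. Their poses are not given: they have to be found in the camera images.
- speaker: Grey rechargeable speaker, 140 (x) x 280 (y) x 70 mm, fixed to the console. Origin: centre of its underside; its z is up. Its flat deck is 70 mm above the console. On the +y half of the deck is an open tray, inside 110 x 112 mm, centred 75 mm along the speaker's +y, floor level with the deck, walls 7 mm thick and 18 mm high (rim 88 mm above the console). On the -y half stands the toggle. A small round power button on its -y end is not used.
- toggle_base (a point): Point on the deck at the foot of the toggle, on its hinge line, 70 mm along the speaker's -y and 70 mm above the console. Its axes are the speaker's: x along the hinge, y the line along which the toggle swings, z up.
- toggle (a joint): Volume toggle: upright black paddle, 26 mm wide (speaker x), 8 mm thick (speaker y), top 46 mm above the deck, hinged at deck level about the speaker's x. Value is its lean in rad: 0 upright, positive leaning to the speaker's +y, negative to -y, stops at +-0.45. A spring (0.25 N m per rad, i.e. about 3.5 N at 25 mm above the deck for a lean of 0.35) returns it upright when released. It counts as pushed well over beyond 0.25 rad.
- toggle_tip (a point): Middle of the toggle's top edge, 46 mm above its hinge line; moves with it.
- mark_three: Flat marker on the deck, 34 (x) x 26 (y) x 4 mm, black plate with three parallel white ribs: the louder side. Origin: centre of its underside. It lies 38 mm from the toggle, on either its +y or its -y side (speaker axes), varying from start to start.
- mark_one: The same black marker plate with one single white rib: the quieter side. It lies 38 mm from the toggle on the other side.
- tin: Closed aluminium mint tin, 67 (x) x 41 (y) x 26 mm high, 50 to 100 g, lying flat in the speaker's tray. Origin: centre of its underside; z up, x along its length.
- dish: Round white porcelain trinket dish, loose, 164 mm across the rim, 24 mm high; inner floor flat, about 118 mm across, 6 mm above the console; sides slope outward. Origin: centre of its underside; z up.
- phone_case: Bystander: green hard silicone phone case, 148 x 74 x 11 mm, lying on the console. Origin: centre of its underside.
- pen_cup: Bystander: empty aluminium pen cup, 76 mm across, 100 mm high. Origin: centre of its underside.
- remote_cover: Bystander: clear plastic remote cover, 46 x 160 x 20 mm. Origin: centre of its underside.
- wooden_box: Bystander: closed wooden box with hinged lid, 126 x 176 x 65 mm, 0.7 kg. Origin: centre of its underside.
Mind the look-alikes: they are no part of the job. There is more than one size of the tin; the one meant has the size given above.

How it is judged (in metres and radians):
On the way, in this order (a step that is already met when the one before it is completed fails the run):
1. the tin rests flat in the dish, released (horizontal distance between tin and dish below 0.032 m and z of tin in the frame of dish below 0.014 m and angle between tin's own z axis and vertical below 0.2 rad and linear speed of tin below 0.03 m/s and contact force between the fingers and tin below 0.1 N), for 0.2 s.
2. the toggle is held more than 0.25 rad over to the three-rib side for 0.6 s (((y of mark_three in the frame of toggle_base above 0 m and value of joint toggle above 0.25 rad) or (y of mark_three in the frame of toggle_base below 0 m and value of joint toggle below -0.25 rad))), for 0.6 s.
At the end, for the whole second after the job is handed in: The tin lies flat (within 0.2 rad) in the dish, its centre within 32 mm of the dish's, at rest and released; the toggle is back within 0.08 rad of upright; the dish is within 40 mm and every bystander within 30 mm of where it started (all of step 1 and value of joint toggle between -0.08 and 0.08 rad and distance of dish from where it was at the start of the episode below 0.04 m and distance of each of phone_case, pen_cup, remote_cover, wooden_box from where it was at the start of the episode below 0.03 m); the robot touches nothing.
It fails at once if the toggle pushed more than 0.15 rad to the single-rib side ((y of mark_three in the frame of toggle_base above 0 m and value of joint toggle below -0.15 rad) or (y of mark_three in the frame of toggle_base below 0 m and value of joint toggle above 0.15 rad)).
It fails at once if the tin dropped or thrown (moving faster than 0.7 m/s out of the fingers) (linear speed of tin above 0.7 m/s and contact force between the fingers and tin below 0.1 N).
It fails at once if the dish pushed more than 40 mm or tipped (distance of dish from where it was at the start of the episode above 0.04 m or angle between dish's own z axis and vertical above 0.35 rad).
It fails at once if a bystander moved more than 30 mm (distance of any of phone_case, pen_cup, remote_cover, wooden_box from where it was at the start of the episode above 0.03 m).
It also fails if it takes over 59 s, if anything falls off the work surface, if the arm or the gripper's body presses on something with over 40 N, if the wrist force passes 120 N, or if a joint passes its speed limit or range.

## Working session

There is one attempt and no reset: what is moved stays moved. The work goes in short steps, Python scripts to look and compute and a shell command to move; the robot and the scene stay as the last step left them, time stands still between calls to the robot, and variables do not carry over. Pictures are saved under pics/ and viewed, and the job is handed in when it is done.

```bash
ls; mkdir -p pics
cat > h.py <<'E'
from plant import *
import numpy as np, cv2
def save(s,name,scale=1):
    im=cv2.cvtColor(np.asarray(s["image"]),cv2.COLOR_RGB2BGR)
    cv2.imwrite("pics/"+name,im if scale==1 else cv2.resize(im,None,fx=scale,fy=scale,interpolation=cv2.INTER_CUBIC))
def ray(s,uv):
    R,_=cv2.Rodrigues(np.array(s["rvec"],float)); t=np.array(s["tvec"],float)
    x=np.array([(uv[0]-s["cx"])/s["fx"],(uv[1]-s["cy"])/s["fy"]]); y=x.copy()
    for _ in range(30): y=x/(1+s["k1"]*(y@y))
    return -R.T@t, R.T@np.array([y[0],y[1],1.])
def onz(s,uv,z):
    c,d=ray(s,uv); return c+d*(z-c[2])/d[2]
def proj(s,p):
    R,_=cv2.Rodrigues(np.array(s["rvec"],float)); q=R@np.array(p,float)+np.array(s["tvec"],float)
    x=q[:2]/q[2]; x=x*(1+s["k1"]*(x@x)); return np.array([x[0]*s["fx"]+s["cx"],x[1]*s["fy"]+s["cy"]])
def tri(s1,u1,s2,u2):
    c1,d1=ray(s1,u1);c2,d2=ray(s2,u2)
    k=np.linalg.lstsq(np.c_[d1,-d2],c2-c1,rcond=None)[0]
    a=c1+d1*k[0];b=c2+d2*k[1]; return (a+b)/2,np.linalg.norm(a-b)
E
python3 - <<'E'
from h import *
S={c:snapshot(c) for c in("top","side")}
for c in S:
    save(S[c],c+"0.png",1.5)
    s=S[c];print(c,-cv2.Rodrigues(np.array(s["rvec"]))[0].T@np.array(s["tvec"]),s["fx"],s["k1"])
    for t in ["speaker","tin","dish","toggle","mark_three","mark_one","pen_cup"]:
        print(t,[(round(d["score"],2),np.round(d["bbox"])) for d in search_frame(t,c)][:4])
    for t in ["speaker","toggle_base","toggle_tip","tin","dish","mark_three","mark_one"]:
        print(t,[(round(d["score"],2),np.round(d["position"],1)) for d in landmark_of(t,c)][:4])
print(get_obs())
E
```

```text
pics
top [ 0.45531429 -0.04160452  1.28305906] 404.51835403942056 0.04119126390466051
speaker [(0.74, array([198., 197.,  96.,  50.]))]
tin [(0.88, array([124., 169.,  28.,  35.])), (0.55, array([172., 195.,  22.,  25.])), (0.3, array([231., 199.,   7.,  14.]))]
dish [(0.94, array([321., 220.,  54.,  53.]))]
toggle []
mark_three [(0.2, array([198., 195.,  99.,  54.]))]
mark_one [(0.55, array([232., 199.,   7.,  12.])), (0.49, array([198., 199.,  95.,  56.]))]
pen_cup [(0.82, array([401., 172.,  30.,  32.]))]
speaker [(0.81, array([204.7, 198.8]))]
toggle_base [(0.79, array([221.2, 199.1]))]
toggle_tip [(0.61, array([218.6, 198.3]))]
tin [(0.91, array([125.2, 171.7])), (0.89, array([177.1, 195.3])), (0.68, array([201.1, 196.8])), (0.65, array([179. , 256.2]))]
dish [(0.79, array([317.8, 223.9]))]
mark_three [(0.64, array([174.8, 193.4])), (0.55, array([210.6, 198.5]))]
mark_one [(0.45, array([231. , 196.5]))]
side [0.39827122 1.13034972 0.82252255] 473.2456662829168 0.0684610577410942
speaker [(0.63, array([249., 246.,  78.,  83.]))]
tin [(0.91, array([320., 276.,  44.,  34.])), (0.89
[... 556 characters left out ...]
hree []
mark_one [(0.42, array([264.2, 213.3]))]
{'clock': 1.5, 'joint_pos': array([ 9.33412528e+01,  2.05474188e+01,  6.82094464e-01, -5.60891167e-05,
       -7.01368343e+01, -1.65043411e+01]), 'qvel': array([-0.02762775,  0.05439999, -0.03821811,  0.06884804, -0.01913771,
        0.00242857]), 'tau': array([ 5.70703214e-04, -5.82365656e+01,  2.93296641e+01,  7.00221598e+00,
        1.24545782e-02, -1.98338506e-05]), 'tool_pos': array([0.15375591, 0.65722828, 0.22655014]), 'orientation': array([ 1.79997915e+02, -5.62675010e-04, -1.31631074e+01]), 'force': array([ 0.38915357, -0.03749364,  0.2896097 ]), 'moment': array([-0.00384069, -0.01395665, -0.02788798]), 'opening': 0.08748826410977442}
```

View pics/top0.png

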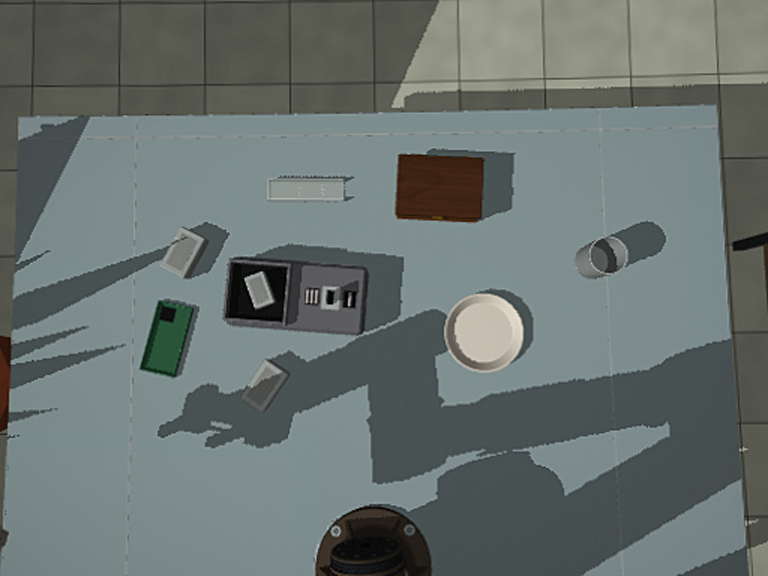

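View pics/side0.png

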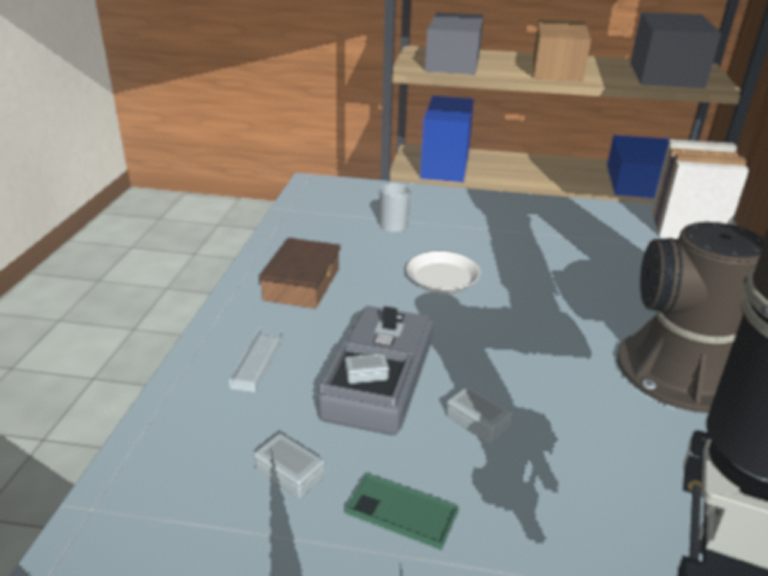

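Run:
```python
import cv2,numpy as np
a=cv2.imread("pics/top0.png");b=cv2.imread("pics/side0.png")
A=cv2.resize(a[230:360,210:390],(790,570),interpolation=cv2.INTER_CUBIC)
B=cv2.resize(b[290:450,290:480],(700,590),interpolation=cv2.INTER_CUBIC)
cv2.imwrite("pics/ctop0.png",A);cv2.imwrite("pics/cside0.png",B)
```

```text
(no output)
```

View pics/ctop0.png

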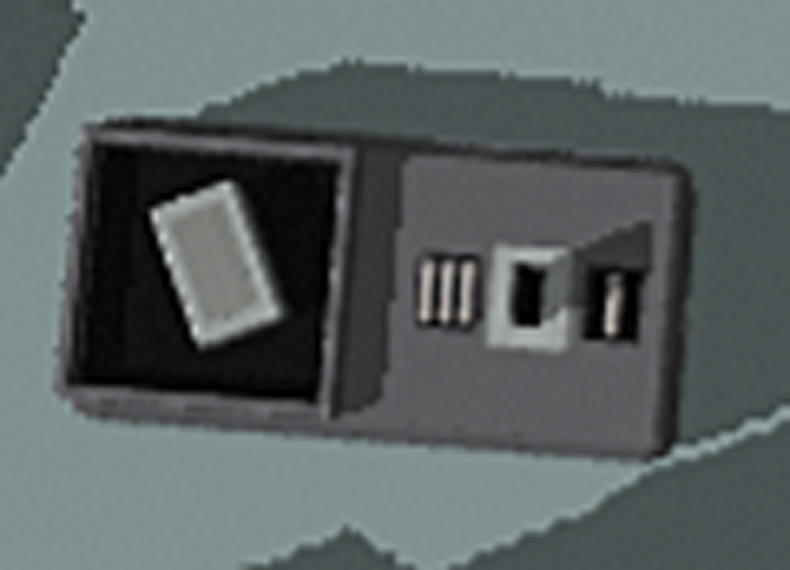

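View pics/cside0.png

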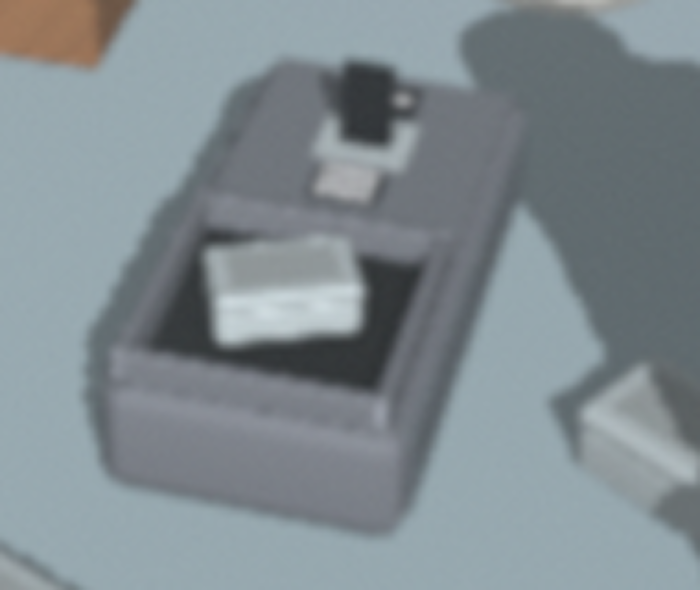

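Three candidates for the tin, as top-view pixels: (172,194) in the tray, (124,168) and (177,257) on the console. Only the first lies in the speaker's tray, and I check its size below. The three-rib plate is between the toggle and the tray (crop 447,290). The single rib is on the far side (613,305).

Run:
```python
from h import *
s=snapshot("top"); s2=snapshot("side")
f=lambda u,v:((210+u*180/790+.0)/1.5-.17,(230+v*130/570)/1.5-.17)
g=lambda u,v:((290+u*190/700)/1.5-.17,(290+v*160/590)/1.5-.17)
T=[onz(s,f(*p),.096)[:2] for p in [(150,208),(232,180),(288,318),(205,350)]]
T=np.array(T);print("tin top",T.round(4).tolist(),T.mean(0))
e=[np.linalg.norm(T[i]-T[(i+1)%4]) for i in range(4)];print(e)
d=(T[2]-T[1]+T[3]-T[0]);print("long yaw",np.degrees(np.arctan2(d[1],d[0])))
T2=np.array([onz(s2,g(*p),.096)[:2] for p in [(203,247),(352,236),(366,285),(218,297)]])
print("tin side",T2.mean(0).round(4),[round(np.linalg.norm(T2[i]-T2[(i+1)%4]),4) for i in range(4)])
d=T2[0]-T2[1];print(np.degrees(np.arctan2(d[1],d[0])))
r=np.array([onz(s,f(*p),.088)[:2] for p in [(85,122),(353,150),(328,415),(62,390)]]);print("tray rim",r.round(4).tolist(),r.mean(0))
k=np.array([onz(s,f(*p),.070)[:2] for p in [(685,165),(662,455)]]);print("deck -y corners",k.round(4).tolist())
m3=onz(s,f(447,292),.074);m1=onz(s,f(613,305),.074);print("m3",m3,"m1",m1)
d=m3-m1;print("spk yaw",np.degrees(np.arctan2(-d[0],d[1])), np.linalg.norm(d))
print("toggle tip top", onz(s,f(529,292),.116))
print("side tip", onz(s2,g(370,68),.116), "m3 side",onz(s2,g(348,182),.074))
M=trace("dish","top")[0]; ys,xs=np.nonzero(M["mask"]);
(c,ax,an)=cv2.fitEllipse(max(cv2.findContours(M["mask"].astype(np.uint8),0,2)[0],key=len))
print("dish",c,ax,onz(s,c,.024))
M=trace("dish","side")[0]; print(M["score"],M["bbox"]);b=M["bbox"]
print(onz(s2,(b[0],b[1]-1),.024))
for n in ["tin"]:
  for c,ss in (("top",s),("side",s2)):
    for q in trace(n,c):
      print(c,q["score"],q["bbox"]);
      cn=max(cv2.findContours(q["mask"].astype(np.uint8),0,1)[0],key=len);print(cv2.minAreaRect(cn))
```

```text
tin top [[0.5814, 0.2428], [0.5934, 0.2062], [0.531, 0.1812], [0.5173, 0.2181]] [0.5557655  0.21207522]
[np.float64(0.038551919302526945), np.float64(0.06728062383264001), np.float64(0.03939732794807063), np.float64(0.06870382044594175)]
long yaw -158.5212195140043
tin side [0.5573 0.2134] [np.float64(0.0682), np.float64(0.036), np.float64(0.0661), np.float64(0.0365)]
18.24188331402471
tray rim [[0.6218, 0.2742], [0.6071, 0.1533], [0.4876, 0.1647], [0.5008, 0.2837]] [0.5543422  0.21897301]
deck -y corners [[0.6, 0.004], [0.4675, 0.0162]]
m3 [0.54307576 0.1129811  0.074     ] m1 [0.53592242 0.03748348 0.074     ]
spk yaw -5.412573997467921 0.07583575412440198
toggle tip top [0.53944559 0.07158747 0.116     ]
side tip [0.54064174 0.07762    0.116     ] m3 side [0.54414554 0.11534939 0.074     ]
dish (322.0992431640625, 221.2779083251953) (50.59502029418945, 51.864383697509766) [ 0.46741079 -0.23481842  0.024     ]
0.59 [296.1, 183.9, 45.3, 32.1]
[ 0.46365008 -0.21609303  0.024     ]
top 0.78 [173.3, 196.2, 18.8, 22.2]
((172.95001220703125, 193.3500213623047), (21.50348663330078, 14.862703323364258), 71.56504821777344)
top 0.59 [124.4, 168.7, 27.4, 33.5]
((122.8653564453125, 168.04653930664062), (20.91472625732422, 31.016096115112305), 32.2756462097168)
side 0.79 [245.9, 247.0, 31.7, 20.2]
((244.33200073242188, 244.6516571044922), (18.19768524169922, 29.152507781982422), 84.80557250976562)
side 0.75 [319.5, 276.2, 41.0, 40.8]
((319.1097106933594, 275.1362609863281), (45.02935028076172, 27.200227737426758), 35.21759033203125)
```

Measured tin is about 67 × 40 mm, so it matches the description: centre (0.556, 0.2125), long axis at yaw ≈ 20°. I'll work out the approach in tool axes.

```bash
cat > d.py <<'E'
import sys
from h import *
from scipy.spatial.transform import Rotation as Ro
# usage d.py x y z yaw : shift (mm, tool axes now) and turn az for a target
x,y,z,yaw=map(float,sys.argv[1:5]); o=get_obs()
R=Ro.from_euler("xyz",o["orientation"],degrees=True)
Rt=Ro.from_euler("xyz",[180,0,yaw],degrees=True)
print("t",o["clock"],"pos",o["tool_pos"].round(4),"ori",o["orientation"].round(2),"open",round(o["opening"],4),"F",o["force"].round(1))
print("d",(R.inv().apply(np.array([x,y,z])-o["tool_pos"])*1000).round(1),"rot",(R.inv()*Rt).as_rotvec(degrees=True).round(2))
E
python3 d.py 0.556 0.2125 0.16 20
```

```text
t 1.8 pos [0.1538 0.6572 0.2265] ori [180.     0.   -13.17] open 0.0879 F [-0.2 -0.  -0.9]
d [493.  341.3  66.6] rot [  0.     0.   -33.17]
```

```bash
python3 -m inch '[{"dx":60,"dy":42,"az":-8},{"dx":110,"dy":76,"az":-16},{"dx":155,"dy":107,"az":-24},{"dx":200,"dy":138,"az":-33},{"dx":245,"dy":170,"az":-33},{"dx":290,"dy":201,"az":-33},{"dx":335,"dy":232,"az":-33},{"dx":380,"dy":263,"az":-33.2,"fingers":56}]'; python3 d.py 0.556 0.2125 0.16 20
```

```text
t 1.8 pos [0.1538 0.6572 0.2265] ori [180.     0.   -13.17] open 0.0879 F [-0.2 -0.  -0.9]
d [493.  341.3  66.6] rot [  0.     0.   -33.17]$[0]: bad value
```

```bash
python3 -m inch '[{"ax":0,"ay":0,"az":-8,"dx":60,"dy":42,"dz":0,"fingers":87},{"ax":0,"ay":0,"az":-16,"dx":110,"dy":76,"dz":0,"fingers":87},{"ax":0,"ay":0,"az":-24,"dx":155,"dy":107,"dz":0,"fingers":87},{"ax":0,"ay":0,"az":-33,"dx":200,"dy":138,"dz":0,"fingers":87},{"ax":0,"ay":0,"az":-33.2,"dx":245,"dy":170,"dz":0,"fingers":87},{"ax":0,"ay":0,"az":-33.2,"dx":290,"dy":201,"dz":0,"fingers":87},{"ax":0,"ay":0,"az":-33.2,"dx":335,"dy":232,"dz":0,"fingers":87},{"ax":0,"ay":0,"az":-33.2,"dx":380,"dy":263,"dz":0,"fingers":56}]'; python3 d.py 0.556 0.2125 0.16 20
```

```text
clock: 2.8
tool_pos: [0.4649, 0.3132, 0.227]
orientation: [-180.0, -0.0, 20.0]
force: [1.3, -0.1, -0.4]
opening: 0.0814
t 2.8 pos [0.4649 0.3132 0.227 ] ori [-1.7998e+02 -4.0000e-02  2.0050e+01] open 0.0814 F [ 1.3 -0.1 -0.4]
d [ 51.  125.9  66.9] rot [-0.02 -0.04  0.05]
```

```bash
python3 -m inch '[{"ax":0,"ay":0,"az":0,"dx":0,"dy":0,"dz":0,"fingers":56},{"ax":0,"ay":0,"az":0,"dx":0,"dy":0,"dz":0,"fingers":56},{"ax":0,"ay":0,"az":0,"dx":0,"dy":0,"dz":0,"fingers":56}]' >/dev/null; python3 d.py 0.556 0.2125 0.16 20
```

```text
t 3.175 pos [0.4634 0.3153 0.2266] ori [-179.99   -0.     20.1 ] open 0.0572 F [ 0.7 -0.1 -0. ]
d [ 51.7 128.4  66.6] rot [-0.01 -0.    0.1 ]
```

```bash
python3 -m inch '[{"ax":0,"ay":0,"az":0,"dx":20,"dy":45,"dz":0,"fingers":54},{"ax":0,"ay":0,"az":0,"dx":40,"dy":90,"dz":0,"fingers":54},{"ax":0,"ay":0,"az":0,"dx":51.7,"dy":115,"dz":0,"fingers":54},{"ax":0,"ay":0,"az":0,"dx":51.7,"dy":128.4,"dz":20,"fingers":54},{"ax":0,"ay":0,"az":0,"dx":51.7,"dy":128.4,"dz":50,"fingers":54},{"ax":0,"ay":0,"az":0,"dx":51.7,"dy":128.4,"dz":80,"fingers":54},{"ax":0,"ay":0,"az":0,"dx":51.7,"dy":128.4,"dz":90,"fingers":54},{"ax":0,"ay":0,"az":0,"dx":51.7,"dy":128.4,"dz":90,"fingers":54}]'; python3 d.py 0.556 0.2125 0.074 20
python3 - <<'E'
from h import *
for c in("top","side"):
    s=snapshot(c);o=get_obs();p=o["tool_pos"]
    print(c,proj(s,p))
    im=cv2.cvtColor(np.asarray(s["image"]),cv2.COLOR_RGB2BGR)
    u=(173,194) if c=="top" else (245,235)
    cv2.imwrite("pics/a_%s.png"%c,cv2.resize(im[u[1]-45:u[1]+45,u[0]-60:u[0]+60],(600,450),interpolation=cv2.INTER_CUBIC))
E
```

```text
clock: 4.18
tool_pos: [0.5562, 0.2123, 0.1365]
orientation: [180.0, 0.0, 20.1]
force: [0.6, -0.5, 0.6]
opening: 0.0538
t 4.175 pos [0.5562 0.2123 0.1365] ori [1.7997e+02 4.0000e-02 2.0110e+01] open 0.0538 F [ 0.6 -0.5  0.6]
d [-0.1 -0.2 62.5] rot [0.03 0.04 0.11]
top [169.78927276 191.77395371]
side [245.17836599 227.39220028]
```

View pics/a_side.png

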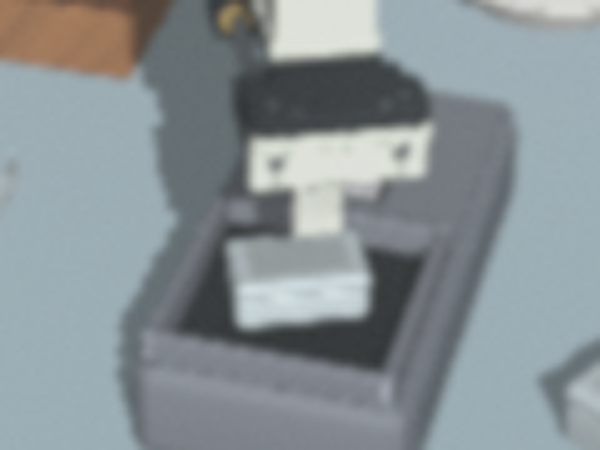

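View pics/a_top.png

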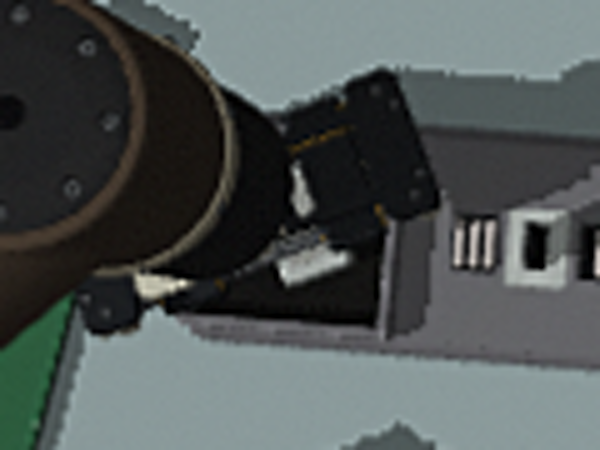

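```bash
python3 -m inch '[{"ax":0,"ay":0,"az":0,"dx":0,"dy":0,"dz":15,"fingers":54},{"ax":0,"ay":0,"az":0,"dx":0,"dy":0,"dz":30,"fingers":54},{"ax":0,"ay":0,"az":0,"dx":0,"dy":0,"dz":40,"fingers":54},{"ax":0,"ay":0,"az":0,"dx":0,"dy":0,"dz":46,"fingers":54},{"ax":0,"ay":0,"az":0,"dx":0,"dy":0,"dz":46,"fingers":54}]'
python3 -m inch '[{"ax":0,"ay":0,"az":0,"dx":0,"dy":0,"dz":4,"fingers":54},{"ax":0,"ay":0,"az":0,"dx":0,"dy":0,"dz":8,"fingers":54},{"ax":0,"ay":0,"az":0,"dx":0,"dy":0,"dz":12,"fingers":54},{"ax":0,"ay":0,"az":0,"dx":0,"dy":0,"dz":15.5,"fingers":54},{"ax":0,"ay":0,"az":0,"dx":0,"dy":0,"dz":15.5,"fingers":54}]'
python3 - <<'E'
from h import *
s=snapshot("side")
im=cv2.cvtColor(np.asarray(s["image"]),cv2.COLOR_RGB2BGR)
u=(245,235)
cv2.imwrite("pics/b_side.png",cv2.resize(im[u[1]-45:u[1]+45,u[0]-60:u[0]+60],(600,450),interpolation=cv2.INTER_CUBIC))
E
```

```text
clock: 4.9
tool_pos: [0.5563, 0.2114, 0.09]
orientation: [180.0, 0.1, 20.0]
force: [0.1, -0.2, -0.5]
opening: 0.0538
clock: 5.52
tool_pos: [0.5563, 0.2115, 0.0747]
orientation: [180.0, 0.0, 20.0]
force: [-0.1, -0.0, -0.0]
opening: 0.0542
```

View pics/b_side.png

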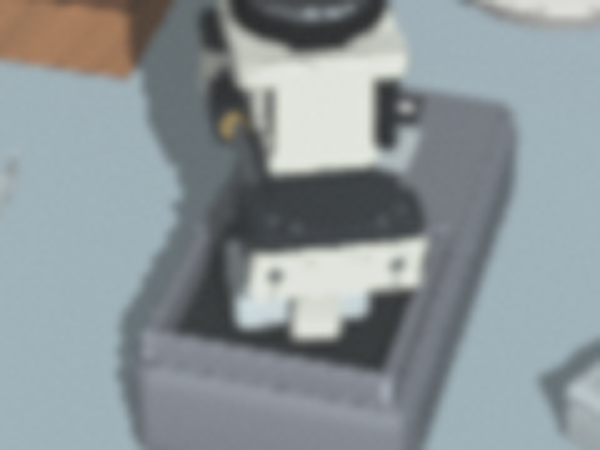

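The finger sits in front of the tin, centred along its length (crop 318,315), and there is no contact force. Next I close the fingers and lift.

```bash
python3 -m inch '[{"ax":0,"ay":0,"az":0,"dx":0,"dy":0,"dz":0,"fingers":46},{"ax":0,"ay":0,"az":0,"dx":0,"dy":0,"dz":0,"fingers":40},{"ax":0,"ay":0,"az":0,"dx":0,"dy":0,"dz":0,"fingers":30},{"ax":0,"ay":0,"az":0,"dx":0,"dy":0,"dz":0,"fingers":30},{"ax":0,"ay":0,"az":0,"dx":0,"dy":0,"dz":0,"fingers":30},{"ax":0,"ay":0,"az":0,"dx":0,"dy":0,"dz":0,"fingers":30}]'
python3 -m inch '[{"ax":0,"ay":0,"az":0,"dx":0,"dy":0,"dz":-8,"fingers":30},{"ax":0,"ay":0,"az":0,"dx":0,"dy":0,"dz":-20,"fingers":30},{"ax":0,"ay":0,"az":0,"dx":0,"dy":0,"dz":-40,"fingers":30},{"ax":0,"ay":0,"az":0,"dx":0,"dy":0,"dz":-65,"fingers":30},{"ax":0,"ay":0,"az":0,"dx":0,"dy":0,"dz":-90,"fingers":30},{"ax":0,"ay":0,"az":0,"dx":0,"dy":0,"dz":-105,"fingers":30},{"ax":0,"ay":0,"az":0,"dx":0,"dy":0,"dz":-105,"fingers":30}]'
python3 - <<'E'
from h import *
s=snapshot("side")
im=cv2.cvtColor(np.asarray(s["image"]),cv2.COLOR_RGB2BGR)
u=(245,205)
cv2.imwrite("pics/c_side.png",cv2.resize(im[u[1]-45:u[1]+75,u[0]-60:u[0]+80],(700,600),interpolation=cv2.INTER_CUBIC))
s=snapshot("top");im=cv2.cvtColor(np.asarray(s["image"]),cv2.COLOR_RGB2BGR)
cv2.imwrite("pics/c_top.png",cv2.resize(im[185:260,275:375],(800,600),interpolation=cv2.INTER_CUBIC))
s=snapshot("side");im=cv2.cvtColor(np.asarray(s["image"]),cv2.COLOR_RGB2BGR)
cv2.imwrite("pics/c_dish.png",cv2.resize(im[155:215,255:335],(800,600),interpolation=cv2.INTER_CUBIC))
print(get_obs()["joint_pos"])
E
python3 d.py 0.467 -0.235 0.18 20;python3 d.py 0.467 -0.235 0.18 -20
```

```text
clock: 6.32
tool_pos: [0.5565, 0.2118, 0.0752]
orientation: [-180.0, -0.0, 20.0]
force: [-0.5, 0.7, 2.2]
opening: 0.0405
clock: 7.2
tool_pos: [0.5569, 0.212, 0.1814]
orientation: [-180.0, -0.1, 20.0]
force: [-0.5, -0.0, -0.2]
opening: 0.0404
[ 3.96183680e+01  1.51107478e+01 -1.35667480e+01 -2.34142705e-02
 -6.14154737e+01  7.04102194e+01]
t 7.35 pos [0.5558 0.2113 0.179 ] ori [1.7999e+02 9.0000e-02 2.0020e+01] open 0.0406 F [-0.1  0.  -1.1]
d [-236.2  388.9   -0.5] rot [0.01 0.09 0.02]
t 7.35 pos [0.5558 0.2113 0.179 ] ori [1.7999e+02 9.0000e-02 2.0020e+01] open 0.0406 F [-0.1  0.  -1.1]
d [-236.2  388.9   -0.5] rot [4.000e-02 9.000e-02 4.002e+01]
```

View pics/c_side.png

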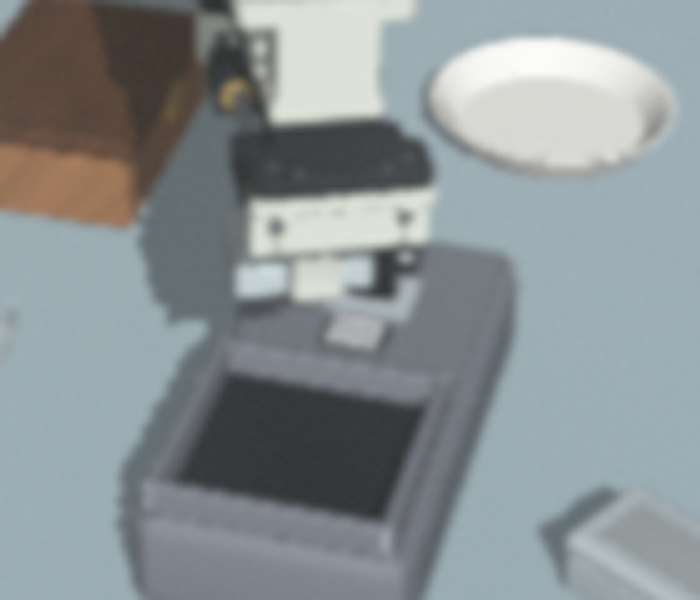

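View pics/c_top.png

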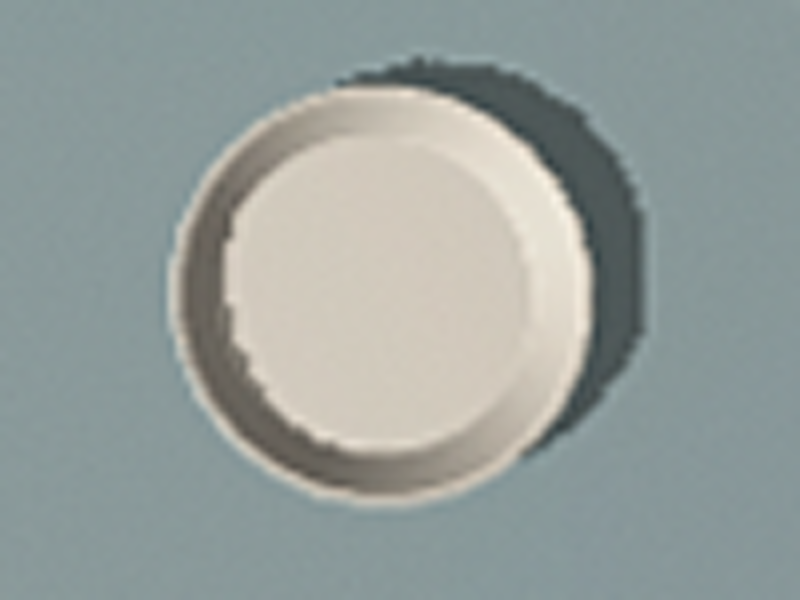

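View pics/c_dish.png

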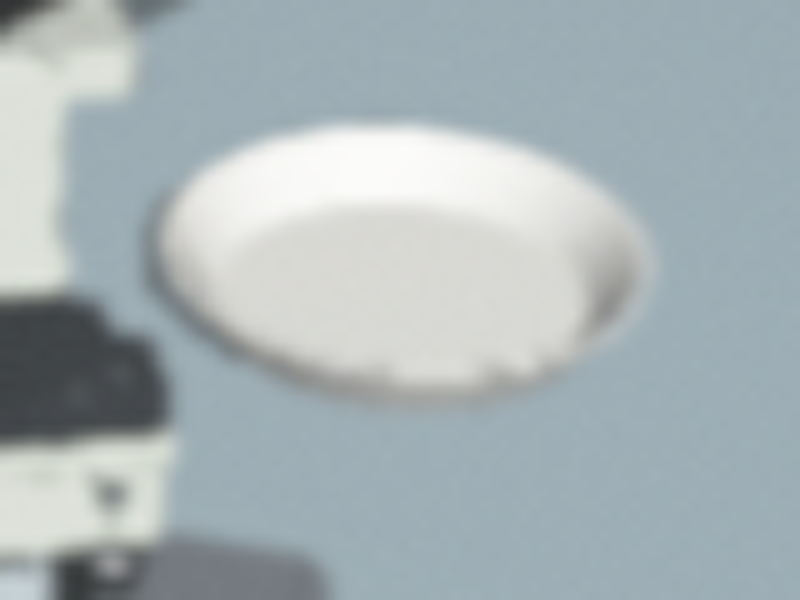

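```bash
python3 - <<'E'
from h import *
s=snapshot("side");t=snapshot("top")
print(onz(s,(295.2,179.9),.024),onz(t,(322.3,221.6),.024),onz(t,(275+378/8-.44,185+292/8-.44),.006))
print(onz(s,(255+401/10-.45,155+290/10-.45),.006))
E
python3 -m inch '[{"ax":0,"ay":0,"az":0,"dx":-13,"dy":22,"dz":0,"fingers":30},{"ax":0,"ay":0,"az":0,"dx":-37,"dy":61,"dz":0,"fingers":30},{"ax":0,"ay":0,"az":0,"dx":-63,"dy":104,"dz":0,"fingers":30},{"ax":0,"ay":0,"az":0,"dx":-90,"dy":148,"dz":0,"fingers":30},{"ax":0,"ay":0,"az":0,"dx":-118,"dy":194,"dz":0,"fingers":30},{"ax":0,"ay":0,"az":0,"dx":-146,"dy":240,"dz":0,"fingers":30},{"ax":0,"ay":0,"az":0,"dx":-172,"dy":283,"dz":0,"fingers":30},{"ax":0,"ay":0,"az":0,"dx":-195,"dy":322,"dz":0,"fingers":30}]'
python3 -m inch '[{"ax":0,"ay":0,"az":0,"dx":-10,"dy":16,"dz":0,"fingers":30},{"ax":0,"ay":0,"az":0,"dx":-10,"dy":16,"dz":0,"fingers":30},{"ax":0,"ay":0,"az":0,"dx":-10,"dy":16,"dz":0,"fingers":30},{"ax":0,"ay":0,"az":0,"dx":-10,"dy":16,"dz":0,"fingers":30}]'
python3 d.py 0.467 -0.235 0.05 20
```

```text
[ 0.46837539 -0.23494432  0.024     ] [ 0.46640768 -0.23540806  0.024     ] [ 0.4682792  -0.23669567  0.006     ]
[ 0.46952734 -0.24117163  0.006     ]
clock: 8.45
tool_pos: [0.482, -0.1598, 0.1798]
orientation: [-180.0, 0.0, 20.0]
force: [0.1, -0.6, -1.0]
opening: 0.0407
clock: 8.95
tool_pos: [0.4797, -0.1755, 0.18]
orientation: [-180.0, 0.0, 20.1]
force: [0.2, -0.6, -0.3]
opening: 0.0407
t 8.95 pos [ 0.4797 -0.1755  0.18  ] ori [-180.      0.     20.09] open 0.0407 F [ 0.2 -0.6 -0.3]
d [-32.3  51.5 130. ] rot [-0.    0.    0.09]
```

Both views put the dish at about (0.467, -0.236).

```bash
python3 -m inch '[{"ax":0,"ay":0,"az":0,"dx":-15,"dy":26,"dz":0,"fingers":30},{"ax":0,"ay":0,"az":0,"dx":-32.3,"dy":52,"dz":10,"fingers":30},{"ax":0,"ay":0,"az":0,"dx":-32.3,"dy":52.5,"dz":35,"fingers":30},{"ax":0,"ay":0,"az":0,"dx":-32.3,"dy":52.5,"dz":65,"fingers":30},{"ax":0,"ay":0,"az":0,"dx":-32.3,"dy":52.5,"dz":95,"fingers":30},{"ax":0,"ay":0,"az":0,"dx":-32.3,"dy":52.5,"dz":120,"fingers":30},{"ax":0,"ay":0,"az":0,"dx":-32.3,"dy":52.5,"dz":130,"fingers":30},{"ax":0,"ay":0,"az":0,"dx":-32.3,"dy":52.5,"dz":130,"fingers":30}]'
python3 -m inch '[{"ax":0,"ay":0,"az":0,"dx":0,"dy":0,"dz":0,"fingers":30}]'
python3 d.py 0.467 -0.2355 0.012 20
python3 - <<'E'
from h import *
s=snapshot("side");im=cv2.cvtColor(np.asarray(s["image"]),cv2.COLOR_RGB2BGR)
cv2.imwrite("pics/d_dish.png",cv2.resize(im[130:220,240:360],(800,600),interpolation=cv2.INTER_CUBIC))
E
```

```text
clock: 9.95
tool_pos: [0.4673, -0.2361, 0.0498]
orientation: [-180.0, 0.1, 20.1]
force: [-0.0, -0.2, 0.3]
opening: 0.0404
clock: 10.07
tool_pos: [0.4681, -0.2364, 0.051]
orientation: [180.0, -0.1, 20.1]
force: [0.3, -0.2, -0.6]
opening: 0.0403
t 10.075 pos [ 0.4681 -0.2364  0.051 ] ori [ 1.7995e+02 -8.0000e-02  2.0070e+01] open 0.0403 F [ 0.3 -0.2 -0.6]
d [-0.8 -1.3 39. ] rot [ 0.05 -0.08  0.07]
```

View pics/d_dish.png

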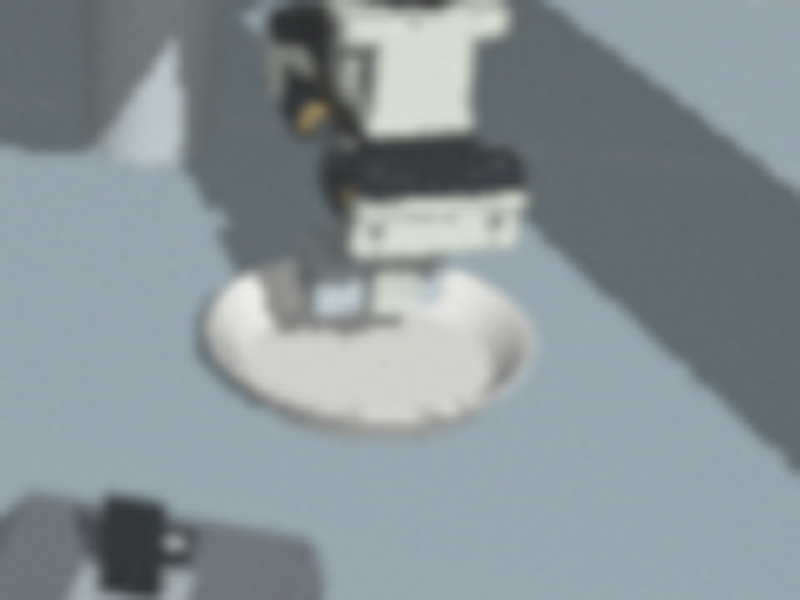

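```bash
python3 -m inch '[{"ax":0,"ay":0,"az":0,"dx":0,"dy":0,"dz":10,"fingers":30},{"ax":0,"ay":0,"az":0,"dx":0,"dy":0,"dz":20,"fingers":30},{"ax":0,"ay":0,"az":0,"dx":0,"dy":0,"dz":28,"fingers":30},{"ax":0,"ay":0,"az":0,"dx":0,"dy":0,"dz":33,"fingers":30},{"ax":0,"ay":0,"az":0,"dx":0,"dy":0,"dz":35.5,"fingers":30},{"ax":0,"ay":0,"az":0,"dx":0,"dy":0,"dz":36.5,"fingers":30},{"ax":0,"ay":0,"az":0,"dx":0,"dy":0,"dz":36.5,"fingers":30}]'
python3 -m inch '[{"ax":0,"ay":0,"az":0,"dx":0,"dy":0,"dz":0.7,"fingers":30},{"ax":0,"ay":0,"az":0,"dx":0,"dy":0,"dz":1.4,"fingers":30},{"ax":0,"ay":0,"az":0,"dx":0,"dy":0,"dz":1.4,"fingers":30}]'
python3 -m inch '[{"ax":0,"ay":0,"az":0,"dx":0,"dy":0,"dz":0.5,"fingers":30},{"ax":0,"ay":0,"az":0,"dx":0,"dy":0,"dz":1,"fingers":30},{"ax":0,"ay":0,"az":0,"dx":0,"dy":0,"dz":1,"fingers":30}]'
```

```text
clock: 11.0
tool_pos: [0.4674, -0.2365, 0.0137]
orientation: [180.0, -0.0, 20.0]
force: [-0.5, 0.1, -0.6]
opening: 0.0405
clock: 11.38
tool_pos: [0.4672, -0.2365, 0.0122]
orientation: [180.0, -0.0, 20.0]
force: [0.2, -0.9, -1.0]
opening: 0.0407
clock: 11.75
tool_pos: [0.4673, -0.2365, 0.0112]
orientation: [180.0, -0.0, 20.0]
force: [-0.0, -0.1, 0.5]
opening: 0.0406
```

```bash
python3 -m inch '[{"ax":0,"ay":0,"az":0,"dx":0,"dy":0,"dz":0.5,"fingers":30},{"ax":0,"ay":0,"az":0,"dx":0,"dy":0,"dz":0.5,"fingers":30}]'
python3 -m inch '[{"ax":0,"ay":0,"az":0,"dx":0,"dy":0,"dz":0.5,"fingers":30},{"ax":0,"ay":0,"az":0,"dx":0,"dy":0,"dz":0.5,"fingers":30}]'
```

```text
clock: 12.0
tool_pos: [0.4673, -0.2365, 0.0112]
orientation: [180.0, -0.0, 20.0]
force: [-1.5, 0.7, 7.1]
opening: 0.0411
clock: 12.25
tool_pos: [0.4673, -0.2365, 0.0111]
orientation: [180.0, -0.0, 20.1]
force: [-4.0, 3.3, 12.4]
opening: 0.0403
```

Touching down: 12 N upwards. I'll relax about 1 mm and open slowly to 56 mm so the finger backs stay inside the dish walls.

```bash
python3 -m inch '[{"ax":0,"ay":0,"az":0,"dx":0,"dy":0,"dz":-0.8,"fingers":30},{"ax":0,"ay":0,"az":0,"dx":0,"dy":0,"dz":-0.8,"fingers":42},{"ax":0,"ay":0,"az":0,"dx":0,"dy":0,"dz":-0.8,"fingers":46},{"ax":0,"ay":0,"az":0,"dx":0,"dy":0,"dz":-0.8,"fingers":52},{"ax":0,"ay":0,"az":0,"dx":0,"dy":0,"dz":-0.8,"fingers":54},{"ax":0,"ay":0,"az":0,"dx":0,"dy":0,"dz":-0.8,"fingers":54},{"ax":0,"ay":0,"az":0,"dx":0,"dy":0,"dz":-0.8,"fingers":54}]'
python3 -m inch '[{"ax":0,"ay":0,"az":0,"dx":0,"dy":0,"dz":-5,"fingers":54},{"ax":0,"ay":0,"az":0,"dx":0,"dy":0,"dz":-20,"fingers":54},{"ax":0,"ay":0,"az":0,"dx":0,"dy":0,"dz":-40,"fingers":54},{"ax":0,"ay":0,"az":0,"dx":0,"dy":0,"dz":-75,"fingers":54},{"ax":0,"ay":0,"az":0,"dx":0,"dy":0,"dz":-120,"fingers":54},{"ax":0,"ay":0,"az":0,"dx":0,"dy":0,"dz":-160,"fingers":54},{"ax":0,"ay":0,"az":0,"dx":0,"dy":0,"dz":-170,"fingers":30},{"ax":0,"ay":0,"az":0,"dx":0,"dy":0,"dz":-170,"fingers":10}]'
python3 - <<'E'
from h import *
s=snapshot("side");im=cv2.cvtColor(np.asarray(s["image"]),cv2.COLOR_RGB2BGR)
cv2.imwrite("pics/e_dish.png",cv2.resize(im[130:220,240:360],(800,600),interpolation=cv2.INTER_CUBIC))
print(get_obs()["joint_pos"])
E
```

```text
clock: 13.12
tool_pos: [0.4673, -0.2365, 0.011]
orientation: [180.0, 0.0, 20.0]
force: [0.4, -0.1, -0.4]
opening: 0.0538
clock: 14.12
tool_pos: [0.4675, -0.2365, 0.1822]
orientation: [179.9, -0.1, 20.0]
force: [-0.3, 0.4, -0.5]
opening: 0.0394
[-5.36276966e+00  8.33810438e+00 -2.21172763e+01 -2.35016087e-02
 -5.95314482e+01  1.15395362e+02]
```

View pics/e_dish.png

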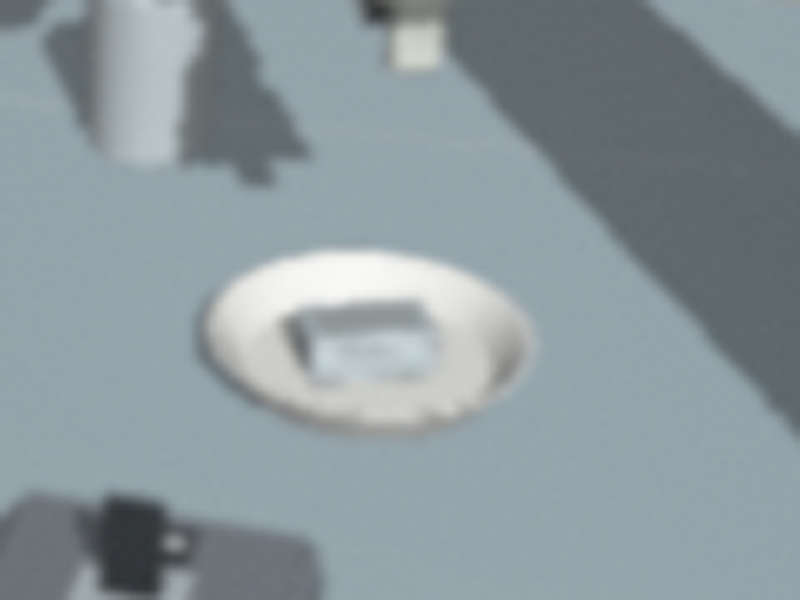

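Tin lies flat near the dish centre (crop 365,340), and the dish has not moved. The ribbed plates put the toggle base near (0.540, 0.075) with louder = speaker +y. I'll approach from the single-rib side with shut fingers, well clear of the paddle.

```bash
python3 d.py 0.5358 0.0302 0.18 -5.5
```

```text
t 14.175 pos [ 0.4669 -0.2363  0.1809] ori [-1.7999e+02 -2.0000e-02  2.0020e+01] open 0.0358 F [-0.7 -0.4 -0.1]
d [ 156.  -226.8    1.1] rot [-2.000e-02 -2.000e-02  2.552e+01]
```

```bash
python3 -m inch '[{"ax":0,"ay":0,"az":6,"dx":20,"dy":-29,"dz":0,"fingers":0},{"ax":0,"ay":0,"az":12,"dx":48,"dy":-70,"dz":0,"fingers":0},{"ax":0,"ay":0,"az":18,"dx":76,"dy":-111,"dz":0,"fingers":0},{"ax":0,"ay":0,"az":24,"dx":104,"dy":-152,"dz":0,"fingers":0},{"ax":0,"ay":0,"az":25.5,"dx":130,"dy":-190,"dz":0,"fingers":0},{"ax":0,"ay":0,"az":25.5,"dx":148,"dy":-216,"dz":0,"fingers":0},{"ax":0,"ay":0,"az":25.5,"dx":156,"dy":-226.8,"dz":0,"fingers":0},{"ax":0,"ay":0,"az":25.5,"dx":156,"dy":-226.8,"dz":0,"fingers":0}]'
python3 -m inch '[{"ax":0,"ay":0,"az":0,"dx":0,"dy":0,"dz":0,"fingers":0},{"ax":0,"ay":0,"az":0,"dx":0,"dy":0,"dz":0,"fingers":0}]'
python3 d.py 0.5358 0.0302 0.102 -5.5
python3 - <<'E'
from h import *
for c in ("side","top"):
    s=snapshot(c);im=cv2.cvtColor(np.asarray(s["image"]),cv2.COLOR_RGB2BGR)
    u=(255,195) if c=="side" else (225,200)
    cv2.imwrite("pics/f_%s.png"%c,cv2.resize(im[u[1]-45:u[1]+45,u[0]-60:u[0]+60],(800,600),interpolation=cv2.INTER_CUBIC))
E
```

```text
clock: 15.18
tool_pos: [0.5357, 0.0303, 0.1798]
orientation: [179.9, 0.1, -5.4]
force: [-0.1, -0.2, 0.3]
opening: 0.0004
clock: 15.42
tool_pos: [0.5358, 0.0291, 0.1808]
orientation: [180.0, 0.0, -5.5]
force: [0.5, 0.2, -0.3]
opening: 0.0005
t 15.425 pos [0.5358 0.0291 0.1808] ori [ 1.7999e+02  2.0000e-02 -5.5300e+00] open 0.0005 F [ 0.5  0.2 -0.3]
d [-0.1 -1.1 78.8] rot [ 0.01  0.02 -0.03]
```

View pics/f_side.png

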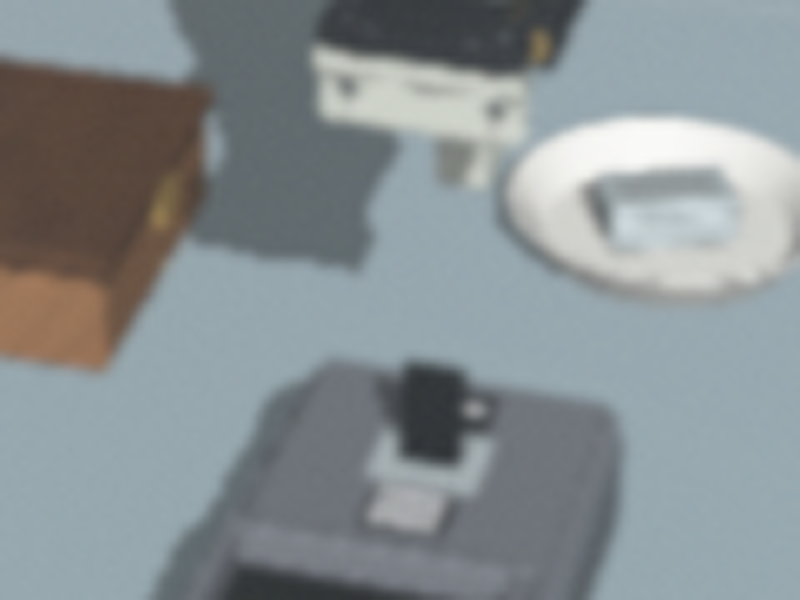

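View pics/f_top.png

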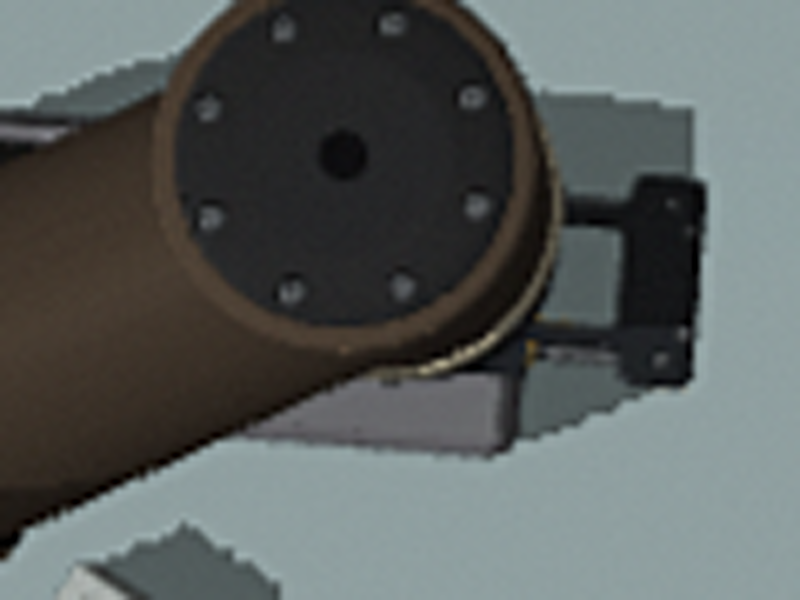

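```bash
python3 -m inch '[{"ax":0,"ay":0,"az":0,"dx":0,"dy":0,"dz":15,"fingers":0},{"ax":0,"ay":0,"az":0,"dx":0,"dy":0,"dz":35,"fingers":0},{"ax":0,"ay":0,"az":0,"dx":0,"dy":0,"dz":55,"fingers":0},{"ax":0,"ay":0,"az":0,"dx":0,"dy":0,"dz":70,"fingers":0},{"ax":0,"ay":0,"az":0,"dx":0,"dy":0,"dz":78.5,"fingers":0},{"ax":0,"ay":0,"az":0,"dx":0,"dy":0,"dz":78.5,"fingers":0},{"ax":0,"ay":0,"az":0,"dx":0,"dy":0,"dz":78.5,"fingers":0}]'
python3 - <<'E'
from h import *
for c in ("side",):
    s=snapshot(c);im=cv2.cvtColor(np.asarray(s["image"]),cv2.COLOR_RGB2BGR)
    u=(258,205)
    cv2.imwrite("pics/g_%s.png"%c,cv2.resize(im[u[1]-30:u[1]+30,u[0]-40:u[0]+40],(800,600),interpolation=cv2.INTER_CUBIC))
E
```

```text
clock: 16.4
tool_pos: [0.5366, 0.0301, 0.103]
orientation: [-180.0, -0.1, -5.5]
force: [0.2, 0.7, 0.6]
opening: 0.0006
```

View pics/g_side.png

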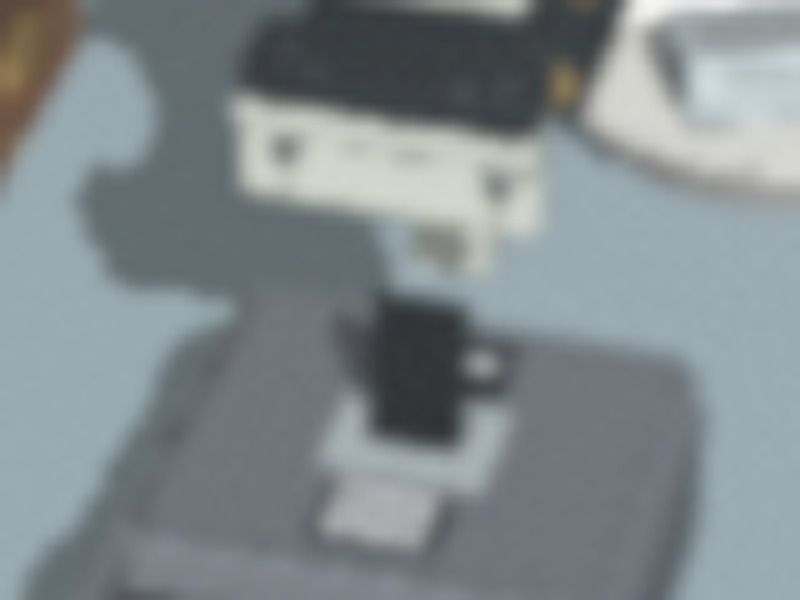

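Finger is lined up with the paddle from behind (crop 450,260 against the paddle at 420,370). I advance in steps and watch the force for contact.

```bash
python3 -m inch '[{"ax":0,"ay":0,"az":0,"dx":0,"dy":-4,"dz":0,"fingers":0},{"ax":0,"ay":0,"az":0,"dx":0,"dy":-8,"dz":0,"fingers":0},{"ax":0,"ay":0,"az":0,"dx":0,"dy":-12,"dz":0,"fingers":0},{"ax":0,"ay":0,"az":0,"dx":0,"dy":-14,"dz":0,"fingers":0},{"ax":0,"ay":0,"az":0,"dx":0,"dy":-14,"dz":0,"fingers":0}]'
for i in 1 2 3 4; do python3 -m inch '[{"ax":0,"ay":0,"az":0,"dx":0,"dy":-1,"dz":0,"fingers":0},{"ax":0,"ay":0,"az":0,"dx":0,"dy":-2,"dz":0,"fingers":0},{"ax":0,"ay":0,"az":0,"dx":0,"dy":-2,"dz":0,"fingers":0}]' | grep -E "tool_pos|force"; python3 -c "
from h import *
print([ (snapshot('side') and get_obs()['force'].round(1).tolist()) for _ in range(3)])"; done
python3 - <<'E'
from h import *
s=snapshot("side");im=cv2.cvtColor(np.asarray(s["image"]),cv2.COLOR_RGB2BGR)
u=(258,205)
cv2.imwrite("pics/h_side.png",cv2.resize(im[u[1]-30:u[1]+30,u[0]-40:u[0]+40],(800,600),interpolation=cv2.INTER_CUBIC))
E
```

```text
clock: 17.08
tool_pos: [0.5375, 0.0441, 0.1025]
orientation: [180.0, -0.0, -5.4]
force: [0.3, 0.8, 0.6]
opening: 0.0005
tool_pos: [0.5377, 0.046, 0.1025]
force: [0.2, 0.6, -0.1]
[[0.5, 0.3, -0.6], [1.1, 0.2, 0.0], [0.8, -1.6, -0.9]]
tool_pos: [0.5379, 0.048, 0.1025]
force: [-0.8, -1.0, 0.8]
[[0.4, -0.6, 0.0], [1.0, 0.3, -0.2], [0.6, 0.4, -0.9]]
tool_pos: [0.538, 0.05, 0.1025]
force: [-0.5, -0.2, 0.0]
[[0.9, -1.4, 0.9], [0.5, 0.4, 0.1], [0.0, 0.4, 0.5]]
tool_pos: [0.5382, 0.052, 0.1025]
force: [-1.2, 0.7, 0.1]
[[0.6, -0.7, 0.1], [0.2, 0.1, -0.3], [-0.1, 1.3, 0.5]]
```

View pics/h_side.png

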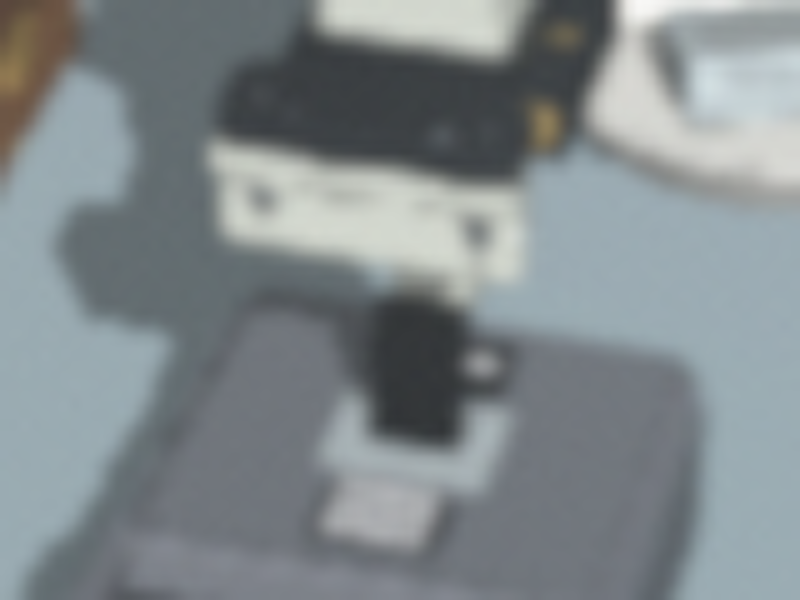

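```bash
cat > k.py <<'E'
from h import *
import sys
F=[]
for _ in range(4):
    s=snapshot("side");F.append(get_obs()["force"])
o=get_obs();print(o["clock"],o["tool_pos"].round(4),"Fmean",np.mean(F,0).round(2))
im=cv2.cvtColor(np.asarray(s["image"]),cv2.COLOR_RGB2BGR)
u=(258,205)
cv2.imwrite("pics/%s.png"%sys.argv[1],cv2.resize(im[u[1]-30:u[1]+30,u[0]-40:u[0]+40],(800,600),interpolation=cv2.INTER_CUBIC))
E
python3 -m inch '[{"ax":0,"ay":0,"az":0,"dx":0,"dy":-2,"dz":0,"fingers":0},{"ax":0,"ay":0,"az":0,"dx":0,"dy":-4,"dz":0,"fingers":0},{"ax":0,"ay":0,"az":0,"dx":0,"dy":-4,"dz":0,"fingers":0}]' | grep -E "tool_pos|force"; python3 k.py i1
python3 -m inch '[{"ax":0,"ay":0,"az":0,"dx":0,"dy":-2,"dz":0,"fingers":0},{"ax":0,"ay":0,"az":0,"dx":0,"dy":-4,"dz":0,"fingers":0},{"ax":0,"ay":0,"az":0,"dx":0,"dy":-4,"dz":0,"fingers":0}]' | grep -E "tool_pos|force"; python3 k.py i2
```

```text
tool_pos: [0.5387, 0.0561, 0.1025]
force: [0.1, 0.6, 0.8]
19.8 [0.5386 0.0559 0.1025] Fmean [-0.17 -0.02 -0.2 ]
tool_pos: [0.539, 0.06, 0.1025]
force: [-0.5, -0.7, 1.2]
20.375 [0.5389 0.0599 0.1024] Fmean [-0.23 -0.24  0.48]
```

View pics/i2.png

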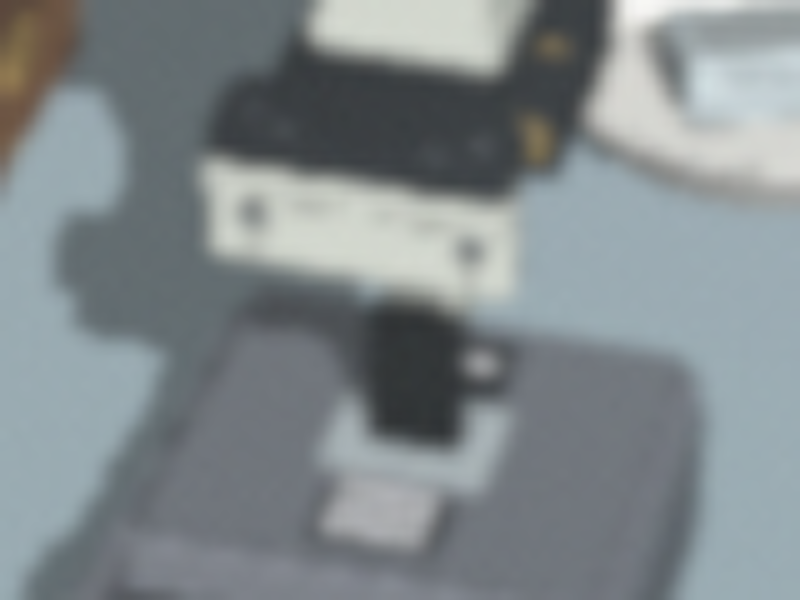

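```bash
python3 -m inch '[{"ax":0,"ay":0,"az":0,"dx":0,"dy":-2,"dz":0,"fingers":0},{"ax":0,"ay":0,"az":0,"dx":0,"dy":-4,"dz":0,"fingers":0},{"ax":0,"ay":0,"az":0,"dx":0,"dy":-4,"dz":0,"fingers":0}]' | grep -E "tool_pos|force"; python3 k.py i3
python3 -m inch '[{"ax":0,"ay":0,"az":0,"dx":0,"dy":-1,"dz":0,"fingers":0},{"ax":0,"ay":0,"az":0,"dx":0,"dy":-3,"dz":0,"fingers":0},{"ax":0,"ay":0,"az":0,"dx":0,"dy":-3,"dz":0,"fingers":0}]' | grep -E "tool_pos|force"; python3 k.py i4
```

```text
tool_pos: [0.5393, 0.0639, 0.1024]
force: [0.5, -0.9, -0.4]
20.95 [0.5393 0.0639 0.1024] Fmean [-0.13 -1.06 -0.29]
tool_pos: [0.5396, 0.0669, 0.1024]
force: [0.7, -1.9, -0.9]
21.525 [0.5395 0.0668 0.1024] Fmean [-0.04 -1.4  -0.84]
```

View pics/i4.png

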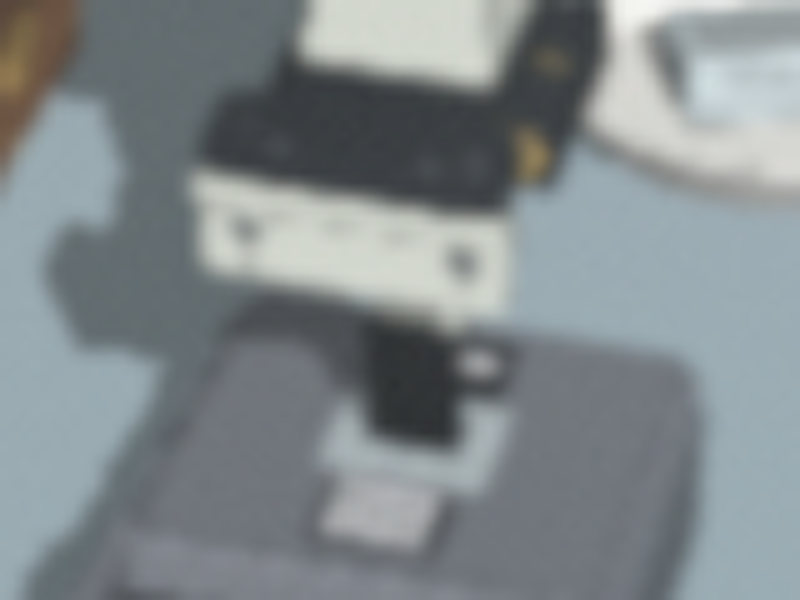

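Contact began around y ≈ 0.060; the paddle leans towards the three ribs by about 0.18 rad, judging by 1.4 N at 32 mm height. Four or five more millimetres are needed.

```bash
python3 -m inch '[{"ax":0,"ay":0,"az":0,"dx":0,"dy":-2,"dz":0,"fingers":0},{"ax":0,"ay":0,"az":0,"dx":0,"dy":-4.5,"dz":0,"fingers":0},{"ax":0,"ay":0,"az":0,"dx":0,"dy":-4.5,"dz":0,"fingers":0}]' | grep -E "tool_pos|force"; python3 k.py j1; python3 k.py j2
python3 - <<'E'
from h import *
s=snapshot("side")
b=np.array([.540,.075,.07]); y=np.array([.0958,.9954,0])
for th in (0,.25,.35,.45): print(th,proj(s,b+46e-3*(np.sin(th)*y+np.array([0,0,np.cos(th)]))).round(1))
print([(round(d["score"],2),np.round(d["position"],1)) for d in landmark_of("toggle_tip","side")])
print([(round(d["score"],2),np.round(d["bbox"],1)) for d in search_frame("toggle","side")])
E
```

```text
tool_pos: [0.54, 0.0714, 0.1024]
force: [0.0, -2.9, -0.1]
22.1 [0.54   0.0713 0.1025] Fmean [-0.72 -3.23 -0.52]
22.3 [0.54   0.0712 0.1024] Fmean [-1.11 -2.65 -1.12]
0 [260.5 205. ]
0.25 [259.4 207.6]
0.35 [259.  208.9]
0.45 [258.6 210.4]
[(0.49, array([257.6, 205.6]))]
[]
```

View pics/j2.png

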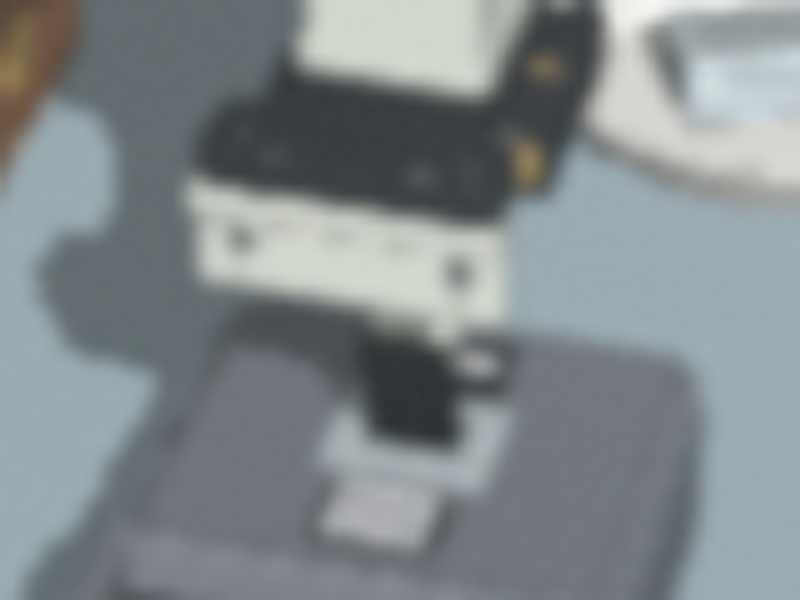

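Force (≈2.9 N) and the shift of the paddle top (about 4 px, crop 298→338) both give a lean of about 0.36 rad. I go 0.5 mm further, hold, then withdraw.

```bash
python3 -m inch '[{"ax":0,"ay":0,"az":0,"dx":0,"dy":-0.5,"dz":0,"fingers":0},{"ax":0,"ay":0,"az":0,"dx":0,"dy":-0.5,"dz":0,"fingers":0},{"ax":0,"ay":0,"az":0,"dx":0,"dy":-0.5,"dz":0,"fingers":0},{"ax":0,"ay":0,"az":0,"dx":0,"dy":-0.5,"dz":0,"fingers":0},{"ax":0,"ay":0,"az":0,"dx":0,"dy":-0.5,"dz":0,"fingers":0},{"ax":0,"ay":0,"az":0,"dx":0,"dy":-0.5,"dz":0,"fingers":0},{"ax":0,"ay":0,"az":0,"dx":0,"dy":-0.5,"dz":0,"fingers":0},{"ax":0,"ay":0,"az":0,"dx":0,"dy":-0.5,"dz":0,"fingers":0}]';python3 k.py j3; python3 k.py j4
python3 -m inch '[{"ax":0,"ay":0,"az":0,"dx":0,"dy":2,"dz":0,"fingers":0},{"ax":0,"ay":0,"az":0,"dx":0,"dy":4,"dz":0,"fingers":0},{"ax":0,"ay":0,"az":0,"dx":0,"dy":7,"dz":0,"fingers":0},{"ax":0,"ay":0,"az":0,"dx":0,"dy":10,"dz":0,"fingers":0},{"ax":0,"ay":0,"az":0,"dx":0,"dy":15,"dz":0,"fingers":0},{"ax":0,"ay":0,"az":0,"dx":0,"dy":22,"dz":0,"fingers":0},{"ax":0,"ay":0,"az":0,"dx":0,"dy":32,"dz":0,"fingers":0},{"ax":0,"ay":0,"az":0,"dx":0,"dy":42,"dz":0,"fingers":0}]'
python3 -m inch '[{"ax":0,"ay":0,"az":0,"dx":0,"dy":3,"dz":-10,"fingers":0},{"ax":0,"ay":0,"az":0,"dx":0,"dy":10,"dz":-40,"fingers":0},{"ax":0,"ay":0,"az":0,"dx":0,"dy":20,"dz":-80,"fingers":0},{"ax":0,"ay":0,"az":0,"dx":-10,"dy":30,"dz":-110,"fingers":0},{"ax":0,"ay":0,"az":0,"dx":-40,"dy":50,"dz":-120,"fingers":0},{"ax":0,"ay":0,"az":0,"dx":-70,"dy":70,"dz":-120,"fingers":0},{"ax":0,"ay":0,"az":0,"dx":-80,"dy":80,"dz":-120,"fingers":0},{"ax":0,"ay":0,"az":0,"dx":-80,"dy":80,"dz":-120,"fingers":0}]'
python3 k.py l1
python3 - <<'E'
from h import *
for c in("top","side"): save(snapshot(c),c+"1.png",1.5)
E
```

```text
clock: 23.45
tool_pos: [0.5401, 0.0718, 0.1025]
orientation: [-180.0, 0.0, -5.5]
force: [-1.0, -3.3, -1.3]
opening: 0.0005
23.65 [0.5401 0.0719 0.1024] Fmean [-1.35 -3.13 -0.84]
23.85 [0.5401 0.0718 0.1024] Fmean [-0.86 -2.65 -0.53]
clock: 24.85
tool_pos: [0.536, 0.0293, 0.1024]
orientation: [-180.0, 0.0, -5.5]
force: [0.2, -0.2, -0.8]
opening: 0.0005
clock: 25.85
tool_pos: [0.4488, -0.0424, 0.2233]
orientation: [-180.0, -0.1, -5.5]
force: [0.3, 1.0, -0.3]
opening: 0.0003
26.05 [ 0.4496 -0.0417  0.2224] Fmean [ 0.34  0.49 -0.1 ]
```

View pics/j4.png

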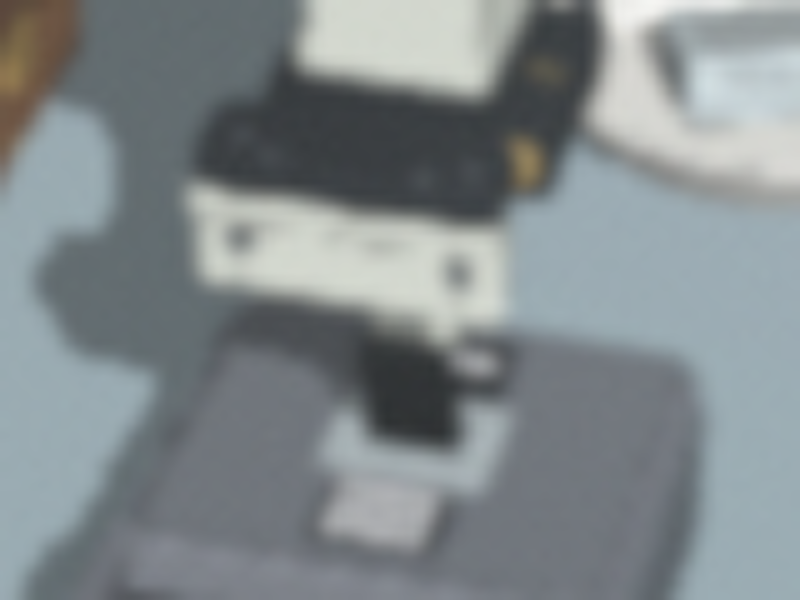

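View pics/l1.png

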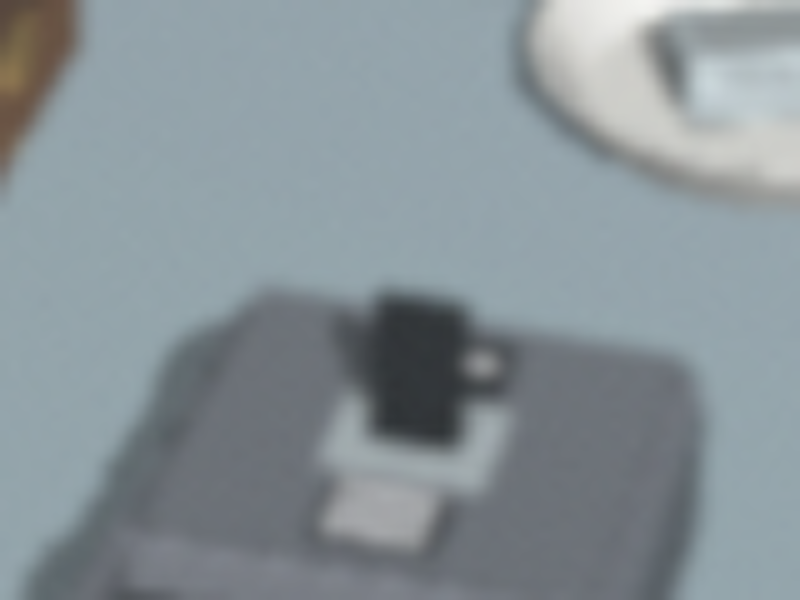

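View pics/top1.png

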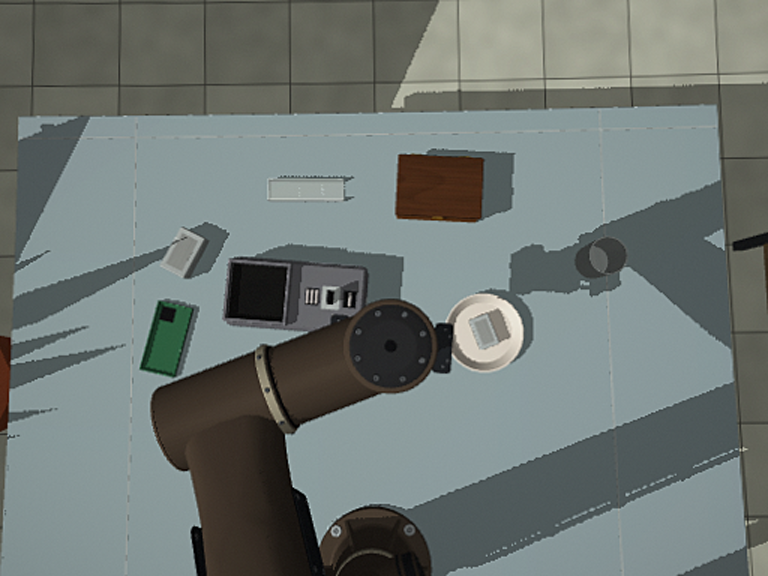

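View pics/side1.png

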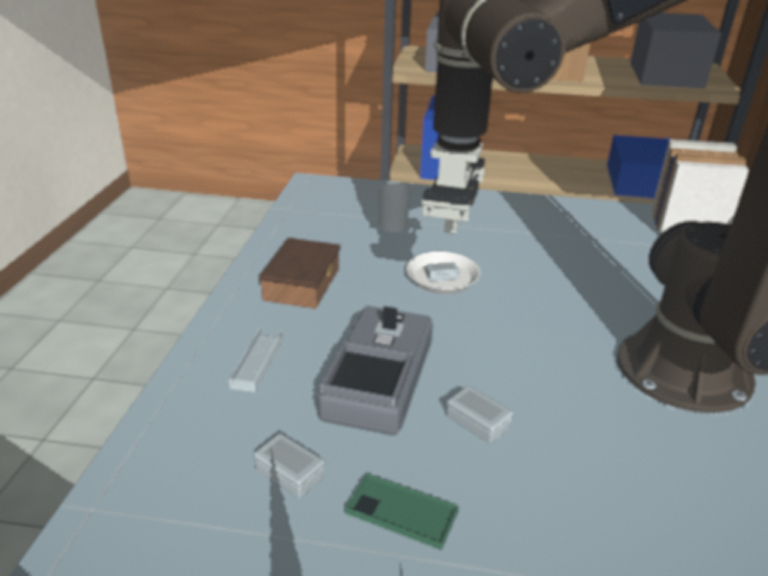

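The toggle is upright again (crop 420,365). The tin lies flat about 10 mm from the dish centre (top view 490,329 against 484,332). Dish and bystanders are where they were, and the arm is clear. Handing in.

```bash
python3 -c "
from plant import *
print(close_job())"
```

```text
the job is handed in; nothing more can be done
None
```

I took the tin (about 67 × 40 mm as measured) out of the tray, lowered it onto the dish floor until I felt contact, and let go. I then pushed the toggle towards the three-rib side from behind with shut fingers, held it there about 1.9 s, and backed off so it sprang upright. I handed the job in at about 26 s; no verdict was reported.

**Last checks**
- **Tin:** it lies flat about 10 mm from the dish centre, against the 32 mm allowed.
- **Toggle:** it looks upright now. The lean during the hold was about 0.36 rad, estimated from both the contact force (about 2.9 N) and the shift of the paddle top in the picture. It was not measured directly.
- **Dish and other things:** by eye against the first pictures they have not moved, and the gripper is clear of everything.

**What disagreed**
- The toggle network was unreliable while the gripper partly hid the paddle: one search found nothing, and the tip it reported was off. I relied on force and the pictures there.
- Contact came about 10 mm later than I had worked out, probably because the fingertips are thinner than I assumed.

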